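# Seat the change gear on the keyed shaft of its drive unit

## Task

Two small grey gear drives stand on the bench. The brown change gear has not dropped onto the keys of its shaft and stands proud: press it down and turn it where it stands, without taking it off the shaft, until it drops fully home, then let go. Leave the white gear on the other drive where it is.

Things in the scene. Friction and masses are not known exactly. Their poses are not given: they have to be found in the camera images.
- brown_gear_grip (a point): Brown plastic gear, loose, 0.2 kg, 60 mm high: toothed disc 80 mm across, 10 thick, with a round hub 50 mm across above it. Point: on the axis, in the hub, 20 mm below its top, 30 above the disc, 40 above the underside; grip the hub here. z up. Its four key slots lie along its own +x, -x, +y, -y (white marks on hub top and disc), so any quarter turn is alike.
- drive_a_seat (a point): Seat of the brown gear's drive, a fixed grey housing 110 x 96 mm: on the shaft axis, top of the round boss, 44 mm above the bench. z up. Four keys rise 14 mm from it along +x, -x, +y, -y (square to the housing, white marks). At the start the gear stands on the keys, 14 mm above home, 30 to 45 deg out of line. Home: its underside is on the boss, its grip point 40 mm above this point.
- drive_a_nose (a point): Top end of that steel shaft, 62 mm above the boss. Above the keys the shaft is a plain round nose that keeps the gear within 2.5 mm of the axis. The gear can drop once its slots are within about 10 deg of the keys; while gripped, it must be pressed down with the gripper, 5 to 10 N. Home, the shaft end shows 2 mm above the hub.
- white_gear_grip (a point): White plastic gear of the same shape and size, loose but already home on the other, identical drive; point on its axis, 40 mm above its underside. To be left alone.
Mind the look-alikes: they are no part of the job. Of the things that look like the part that bears brown_gear_grip, the larger one is meant.

How it is judged:
At the end, for the whole second after the job is handed in: The brown gear is fully home on its keyed shaft (its underside within 5 mm of the boss, its axis within 10 mm of the shaft's and within 8 degrees of upright), at rest and released; the white gear is within 15 mm of where it was (z of brown_gear_grip in the frame of drive_a_seat below 0.045 m and horizontal distance between brown_gear_grip and drive_a_seat below 0.01 m and angle between brown_gear_grip's own z axis and vertical below 0.15 rad and linear speed of brown_gear below 0.02 m/s and distance of white_gear_grip from where it was at the start of the episode below 0.015 m); the robot touches nothing.
It fails at once if the brown gear is taken off its shaft (lifted more than 30 mm above where it stood) (z of brown_gear_grip in the frame of drive_a_seat above 0.084 m).
It fails at once if the white gear is moved by more than 15 mm (distance of white_gear_grip from where it was at the start of the episode above 0.015 m).
It also fails if it takes over 32 s, if anything falls off the work surface, if the arm or the gripper's body presses on something with over 40 N, if the wrist force passes 120 N, or if a joint passes its speed limit or range.

## Robot

A 6-joint arm with a two-finger parallel gripper is mounted at the origin on a cart in front of the work surface, level with it; the furniture and walls round the work are solid. World frame = base frame: x ahead of the robot, y to its left, z up, the work surface at z = 0. Lengths are in m, angles in rad, forces in N, time in s.
With the tool pointing down it reaches from about 0.3 to 0.85 m from the base axis. Payload 4.2 kg.
Tool frame: the origin (TCP) lies at the very end of the fingers, on their centre line; the grasp point (between the pads) lies 19 mm behind it; x points along the fingers, y is the direction in which the jaws open and shut, and the axes are right-handed (so a half turn about x gives the same grasp; the last joint's range is limited). The gripper opens to 91 mm and grips with 3 to 60 N. Pads are 32 mm wide; open, the fingers measure 118 mm over their backs; the gripper's body (76 mm by 178 mm) begins 60 mm behind the grasp point.
Start: joints at [1.088, 0.32, 1.565, -0, 1.257, -0.02], TCP at [0.257, 0.515, 0.214] pointing down, gripper open.
Joint ranges: [-3.11, 3.11], [-0.84, 2.01], [0.21, 2.61], [-1.34, 4.49], [0.05, 2.63], [-2.56, 2.56]. Speed limits (rad/s): [2.57, 2.57, 3.14, 3.14, 3.14, 3.14].

## Interface

Orientations are given as a 3x3 rotation matrix whose columns are the frame's x, y, z axes.
In Python, from rig import env gives the robot as it stands.
- The arm moves only by the tool apply_moves, never from a script. Its argument "motion" is a list of rows, each a list of 4 numbers: the shift along the world's x, y, z in mm, then the turn about the world's z in rad. In form: [[x, y, z, roll], ...]. A call has 1 to 10 rows; each row shifts and turns the commanded pose from where the row before left it; what a row does not reach is not made up. A row lasts 1/12 s, in which the tool goes at most 41.7 mm and 7.16 degrees, less where a joint would pass 70% of its speed; a pose out of reach is approached as far as the arm can. A call is refused whole if a number of a shift passes 41.7 or a number of a turn 0.125, either way. A call with a gripper value outside its range is refused whole. "grip" is the opening, from -1 (shut) to 1 (fully open), set as the call begins (left out, the last holds). The fingers move at their own pace and stop on an object; the grip force is fixed at half the most. Time passes only in rows, so rows that do not move let the fingers close. It gives the time, the measured TCP pose, the force and the opening at its end, in the units of the state.
- env.get_state(): the state, without advancing time (a new reading comes with each control period).
- env.read_camera(name): name is "scene" or "top" or "wrist"; returns a dict with "image" (420x560x3 uint8, red, green, blue), "range_z" (420x560 float32, m along the optical axis (not along the pixel's ray), 0 where there is no reading), "vertical_fov" (degrees; the focal length in pixels is half the picture's height over the tangent of half this angle, whatever the lens; pixels are square), "cx", "cy" (the principal point, pixels), "R" (3x3) and "t" (3): a world point X has camera coordinates R X + t; the wrist camera has in their place "tool_from_camera" (4x4, takes a point from camera to tool coordinates, whose origin is the TCP and whose axes are the tool frame's). Camera axes: x right, y down, z forward; pixel columns grow to the right and rows downward; lengths in m; the calibration is good to about 2 mm. A picture is of the moment at which its call begins: read the wrist's pose just before it.
- env.close_job(): hands the job in, once; it reports no verdict.
Trained networks look in the newest picture that a camera, given by its name, has taken for a name from the list of things; names that differ only in an ending like _2 or _b are one class to them, and where a whole thing is asked for, a point or a joint stands for the part that bears it (a point fixed in the world has none). Each returns a list of dicts, best first, with "p" (0 to 1); they miss things now and then, are a little off and sometimes report something else, mostly with a low value. They report only what shows in the picture. A call takes as long as a camera call. They do not tell look-alikes from the thing itself.
- env.silhouettes(query, camera): "mask" (420x560 bool, what is visible of it).
- env.spot_point(query, camera): "at" ([x, y, z] in m, in world coordinates, good to about 4 mm: a listed point, or the origin of a listed thing).
The state is a dict: "time": time; "joint_pos": joint angles; "joint_velocities": joint speeds; "effort": joint torques, N m; "eef_pos": TCP position; "tool_rot": TCP orientation; "ft_force": force on the tool from outside, world axes, zero at the start; "moment": the same for the moment, N m; "grip_width": finger opening in m.
Only numpy, scipy, OpenCV 4.12 (cv2) and the standard library are available. Lean on these libraries where they do the work, as an engineer would, in place of code of your own. Each camera call takes 0.05 s, during which the arm holds its last target.

## Working session

There is one attempt and no reset: what is moved stays moved. The work goes in short steps, Python scripts to look and compute and a tool call to move; the robot and the scene stay as the last step left them, time stands still between calls to the robot, and variables do not carry over. Pictures are saved under pics/ and viewed, and the job is handed in when it is done.

Besides the shell and the picture viewer there is one more tool, called after "Call:" as name(argument=value, ...), one argument or row to a line, values as JSON. apply_moves: Moves the arm, as the interface text tells. Its arguments: {"type":"object","properties":{"motion":{"type":"array","items":{"type":"array","items":{"type":"number"}}},"grip":{"type":"number"}},"required":["motion"]}

```bash
mkdir -p pics; ls; cat > h.py <<'E'
from rig import env
import numpy as np, cv2
def shot(n,f):
    s=env.get_state(); d=env.read_camera(n)
    cv2.imwrite('pics/'+f,d['image'][:,:,::-1]); return s,d
E
python3 - <<'E'
from h import *
s,d=shot('scene','s1.png'); 
for q in ['brown_gear_grip','drive_a_seat','drive_a_nose','white_gear_grip']:
    print(q,[(np.round(r['at'],4),round(r['p'],2)) for r in env.spot_point(q,'scene')])
s,d=shot('top','t1.png')
for q in ['brown_gear_grip','drive_a_seat','drive_a_nose','white_gear_grip']:
    print(q,[(np.round(r['at'],4),round(r['p'],2)) for r in env.spot_point(q,'top')])
print(env.get_state())
E
```

```text
pics
brown_gear_grip [(array([0.4631, 0.2732, 0.0965]), 0.75), (array([0.4748, 0.1509, 0.0326]), 0.58)]
drive_a_seat [(array([0.46  , 0.2742, 0.0461]), 0.56)]
drive_a_nose []
white_gear_grip [(array([ 0.4789, -0.    ,  0.0867]), 0.92)]
brown_gear_grip [(array([0.4656, 0.2735, 0.0952]), 0.9), (array([0.469 , 0.1512, 0.03  ]), 0.87)]
drive_a_seat [(array([0.4628, 0.2757, 0.0451]), 0.8)]
drive_a_nose [(array([0.4631, 0.2728, 0.1043]), 0.78)]
white_gear_grip [(array([0.4786, 0.0023, 0.083 ]), 0.74)]
{'time': 0.5, 'joint_pos': array([ 1.08800571e+00,  3.19651400e-01,  1.56459400e+00,  1.04556241e-05,
        1.25739874e+00, -2.00034421e-02]), 'joint_velocities': array([ 0.00125264, -0.00051599, -0.00148234,  0.00037677,  0.00090881,
        0.00069442]), 'effort': array([ 8.67864492e-04, -4.11995208e+01, -2.32036740e+01,  7.29638594e-02,
        3.84973234e-02, -9.14591197e-06]), 'eef_pos': array([0.25669133, 0.51449482, 0.21390983]), 'tool_rot': array([[-3.27122635e-05,  4.46446715e-01,  8.94810220e-01],
       [-4.09841438e-05,  8.94810219e-01, -4.46446716e-01],
       [-9.99999999e-01, -5.12773134e-05, -1.09740313e-05]]), 'ft_force': array([ 0.35139301, -0.22751195, -0.39717014]), 'moment': array([ 0.01234958, -0.03321082,  0.01419323]), 'grip_width': 0.09159049408191576}
```

View pics/s1.png

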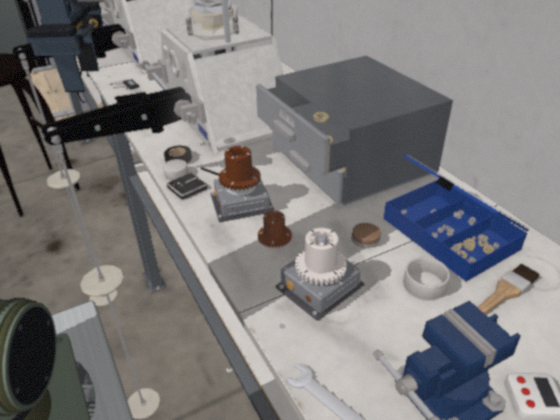

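View pics/t1.png

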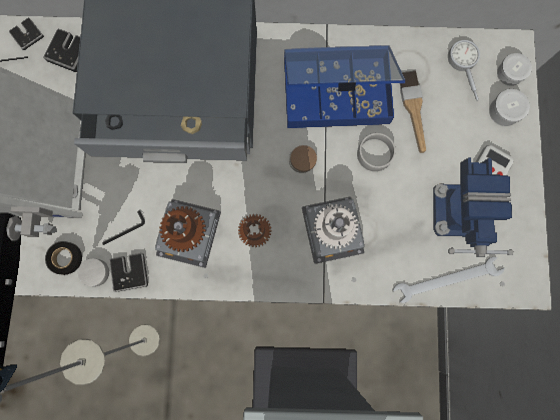

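```bash
python3 - <<'E'
from h import *
s,d=shot('top','t2.png')
im=d['image'];f=210/np.tan(np.radians(d['vertical_fov']/2))
p=d['R']@np.array([.464,.2735,.115])+d['t'];u=int(f*p[0]/p[2]+d['cx']);v=int(f*p[1]/p[2]+d['cy'])
print(u,v,f); print(np.round(d['R'],3),d['t'])
c=im[max(0,v-55):v+55,max(0,u-60):u+60];cv2.imwrite('pics/c2.png',cv2.resize(c[:,:,::-1],None,fx=6,fy=5.4,interpolation=cv2.INTER_CUBIC))
# 3D clouds
Z=d['range_z'];vv,uu=np.mgrid[:420,:560];P=np.stack([(uu-d['cx'])*Z/f,(vv-d['cy'])*Z/f,Z],-1)
W=(P-d['t'])@d['R']
m=(Z>0)&(np.hypot(W[...,0]-.464,W[...,1]-.2735)<.035)&(W[...,2]>.1)
h=W[m]; print(len(h),np.percentile(h[:,2],[5,25,50,75,95]))
t=h[(h[:,2]>.108)&(h[:,2]<.125)]; print(len(t),t.min(0),t.max(0),(t.min(0)+t.max(0))/2)
E
```

```text
177 224 492.9924369350745
[[ 0.028 -1.     0.004]
 [-0.986 -0.028 -0.166]
 [ 0.166  0.001 -0.986]] [0.09342532 0.50623177 0.84865406]
644 [0.10325586 0.11021123 0.11796303 0.1193332  0.1207676 ]
511 [0.43916109 0.25048944 0.1080715 ] [0.48765696 0.30074589 0.12262612] [0.46340902 0.27561766 0.11534881]
```

View crop.

View pics/c2.png

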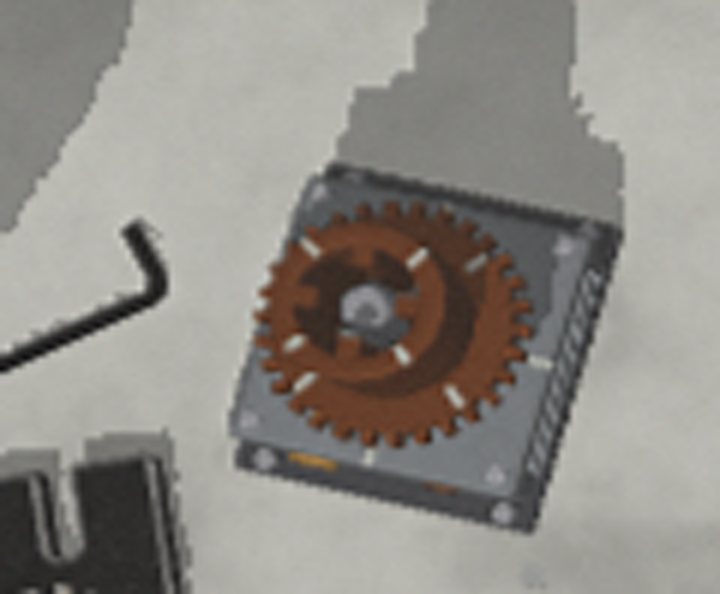

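```bash
python3 - <<'E'
from h import *
d=env.read_camera('top');f=210/np.tan(np.radians(d['vertical_fov']/2))
def up(px,z):
    u=px[0]/6-.42+177-60;v=px[1]/5.4-.42+224-55
    r=d['R'].T@np.array([(u-d['cx'])/f,(v-d['cy'])/f,1]);o=-d['R'].T@d['t'];return o+r*(z-o[2])/r[2]
def ang(a,b): return np.degrees(np.arctan2(b[1]-a[1],b[0]-a[0]))
H=[up(p,.118) for p in [(310,247),(417,258),(403,354),(293,343)]]
c=np.mean(H,0);print('hub c',c,[ang(c,h)%90 for h in H],[np.hypot(*(h-c)[:2]) for h in H])
print('diag',ang(H[0],H[2])%90,ang(H[1],H[3])%90)
D=[up(p,.068) for p in [(477,262),(455,395),(305,383)]]
c2=(D[0]+D[2])/2;print('disc c',c2,ang(D[0],D[2])%90,ang(c2,D[1])%90)
print('shaft',up((368,303),.106))
for z in(.03,.04,.044):
  C=[up(p,z) for p in [(325,172),(610,237),(535,500),(240,440)]]
  print(z,np.mean(C,0),[ang(C[i],C[(i+1)%4])%90 for i in range(4)],[np.hypot(*(C[i]-C[(i+1)%4])[:2]) for i in range(4)])
  M=[up(p,z) for p in [(541,361),(370,457)]]; print(M,[ang(c,m)%90 for m in M],[np.hypot(*(m-c)[:2]) for m in M])
E
```

```text
hub c [0.46352511 0.27556008 0.118     ] [np.float64(40.206303030613036), np.float64(40.1793087272743), np.float64(40.91448860077412), np.float64(39.6773182884705)] [np.float64(0.021029099662176316), np.float64(0.020914562092041376), np.float64(0.021216387439620645), np.float64(0.021177693829283223)]
diag 40.561965642427 39.92674444892941
disc c [0.46343479 0.27531975 0.068     ] 40.583164876688244 40.71963628210813
shaft [0.46441609 0.27463782 0.106     ]
0.03 [0.46388129 0.27158366 0.03      ] [np.float64(77.27375570921848), np.float64(78.48025685692292), np.float64(78.95790952235355), np.float64(77.8772370540985)] [np.float64(0.0904934423208704), np.float64(0.09125080648247291), np.float64(0.09146505945293851), np.float64(0.09392392558145893)]
[array([0.45641268, 0.23680091, 0.03      ]), array([0.42274321, 0.28651491, 0.03      ])] [np.float64(79.60172404461217), np.float64(74.96415685272902)] [np.float64(0.039406340892295985), np.float64(0.042227619826592115)]
0.04 [0.46266126 0.26973154 0.04      ] [np.float64(77.27375570921848), np.float64(78.48025685692295), np.float64(78.957
[... 216 characters left out ...]
   ]), array([0.42198504, 0.28449515, 0.04      ])] [np.float64(78.41028547251615), np.float64(77.8609066564776)] [np.float64(0.0410578877731325), np.float64(0.042490149695668854)]
0.044 [0.46217324 0.2689907  0.044     ] [np.float64(77.27375570921848), np.float64(78.48025685692289), np.float64(78.95790952235355), np.float64(77.87723705409849)] [np.float64(0.0890710511091041), np.float64(0.08981651089288711), np.float64(0.09002739619897324), np.float64(0.09244761345435523)]
[array([0.45482202, 0.23475467, 0.044     ]), array([0.42168178, 0.28368725, 0.044     ])] [np.float64(77.96020175986587), np.float64(79.00838423280322)] [np.float64(0.041723201680656026), np.float64(0.04262529262236969)]
```

```bash
python3 - <<'E'
from h import *
for n in('top','scene'):
    d=env.read_camera(n);f=210/np.tan(np.radians(d['vertical_fov']/2))
    Z=d['range_z'];vv,uu=np.mgrid[:420,:560];P=np.stack([(uu-d['cx'])*Z/f,(vv-d['cy'])*Z/f,Z],-1)
    W=((P-d['t'])@d['R'])[Z>0]
    q=W[(W[:,2]>.1)&(W[:,2]<.4)&(np.abs(W[:,0]-.464)<.25)&(np.abs(W[:,1]-.275)<.3)]
    r=np.hypot(q[:,0]-.464,q[:,1]-.275);a=np.degrees(np.arctan2(q[:,1]-.275,q[:,0]-.464))
    for k in range(-180,180,20):
        m=(a>=k)&(a<k+20)&(r>.04)
        if m.any(): i=np.argmin(r[m]);print(n,k,round(r[m][i],3),q[m][i].round(3))
E
```

```text
top -100 0.244 [0.476 0.031 0.104]
top -60 0.155 [0.582 0.175 0.112]
top -40 0.126 [0.582 0.231 0.125]
top -20 0.104 [0.568 0.273 0.121]
top 0 0.104 [0.568 0.276 0.121]
top 20 0.111 [0.569 0.313 0.128]
top 40 0.154 [0.582 0.374 0.105]
top 60 0.251 [0.509 0.522 0.101]
top 80 0.209 [0.457 0.484 0.102]
top 100 0.284 [0.415 0.555 0.122]
top 120 0.282 [0.248 0.457 0.239]
top 140 0.257 [0.254 0.422 0.323]
scene -100 0.248 [0.478 0.027 0.103]
scene -60 0.153 [0.581 0.176 0.129]
scene -40 0.124 [0.58  0.231 0.101]
scene -20 0.102 [0.566 0.268 0.12 ]
scene 0 0.103 [0.567 0.28  0.124]
scene 20 0.111 [0.567 0.315 0.115]
scene 40 0.153 [0.58  0.375 0.111]
scene 60 0.248 [0.508 0.519 0.102]
scene 80 0.206 [0.456 0.48  0.102]
scene 100 0.278 [0.411 0.548 0.104]
scene 120 0.261 [0.267 0.446 0.314]
scene 140 0.255 [0.254 0.419 0.331]
```

Call:
apply_moves(
  motion=[
    [26,-30,0,0],
    [26,-30,0,0],
    [26,-30,0,0],
    [26,-30,0,0],
    [26,-30,0,0],
    [26,-30,0,0],
    [26,-30,0,0],
    [26,-30,0,0],
    [0,0,0,0],
    [0,0,0,0],
  ],
  grip=1,
)

```text
time: 1.53
eef_pos: [0.4658, 0.2731, 0.2139]
tool_rot: [[-0.0, 0.45, 0.893], [0.0, 0.893, -0.45], [-1.0, 0.0, -0.0]]
ft_force: [-0.1, 1.1, 0.7]
grip_width: 0.0911
```

```bash
python3 - <<'E'
from h import *
s,d=shot('wrist','w1.png')
print(s['time'],s['eef_pos'],s['ft_force'],np.degrees(np.arctan2(s['tool_rot'][1,1],s['tool_rot'][0,1])))
for q in ['brown_gear_grip','drive_a_nose']:
    print(q,[(np.round(r['at'],4),round(r['p'],2)) for r in env.spot_point(q,'wrist')])
E
```

```text
1.5333 [0.4658161  0.27305059 0.21394022] [-0.05193413  1.08655707  0.71758757] 63.24687701213235
brown_gear_grip [(array([0.4717, 0.1503, 0.0326]), 0.67), (array([0.4627, 0.2761, 0.0992]), 0.6)]
drive_a_nose [(array([0.4613, 0.2767, 0.1058]), 0.94)]
```

View pics/w1.png

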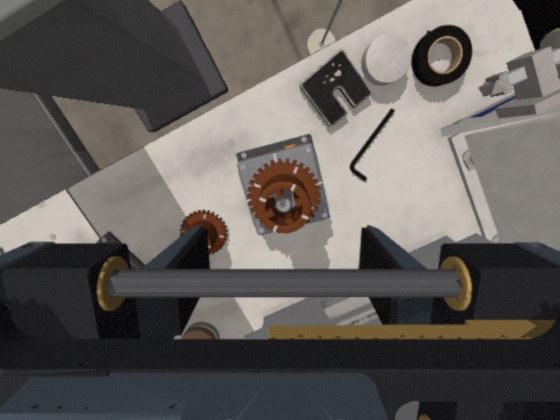

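Call:
apply_moves(
  motion=[
    [-2,2,-35,0],
    [0,0,-35,0],
    [0,0,-35,0],
    [0,0,-20,0],
    [0,0,-10,0],
    [0,0,0,0],
    [0,0,0,0],
  ],
)

```text
time: 2.27
eef_pos: [0.4627, 0.2776, 0.0796]
tool_rot: [[0.001, 0.445, 0.895], [0.001, 0.895, -0.445], [-1.0, 0.001, 0.0]]
ft_force: [1.4, 0.1, -0.1]
grip_width: 0.0913
```

Call:
apply_moves(
  motion=[
    [1,-1.5,0,0],
    [0,0,0,0],
    [0,0,0,0],
    [0,0,0,0],
    [0,0,0,0],
    [0,0,0,0],
    [0,0,0,0],
    [0,0,0,0],
  ],
  grip=-1,
)

```text
time: 2.93
eef_pos: [0.4637, 0.2749, 0.0792]
tool_rot: [[0.0, 0.446, 0.895], [-0.0, 0.895, -0.446], [-1.0, -0.0, 0.0]]
ft_force: [-0.6, -1.5, 2.2]
grip_width: 0.0503
```

Call:
apply_moves(
  motion=[
    [0,0,-1,0],
    [0,0,0,0.11],
    [0,0,0,0.11],
    [0,0,0,0.11],
    [0,0,0,0.11],
    [0,0,0,0],
  ],
)

```text
time: 3.43
eef_pos: [0.4643, 0.2756, 0.0784]
tool_rot: [[0.002, 0.021, 1.0], [0.001, 1.0, -0.021], [-1.0, 0.001, 0.002]]
ft_force: [0.5, 1.3, 0.7]
grip_width: 0.05
```

Call:
apply_moves(
  motion=[
    [0,0,-1,0.06],
    [0,0,0,0.06],
    [0,0,0,0],
  ],
)

```text
time: 3.68
eef_pos: [0.4631, 0.2746, 0.0762]
tool_rot: [[-0.002, -0.096, 0.995], [-0.001, 0.995, 0.096], [-1.0, -0.001, -0.002]]
ft_force: [-0.4, 0.2, -1.7]
grip_width: 0.0501
```

Call:
apply_moves(
  motion=[
    [0,0,-1,0.05],
    [0,0,-1,0.05],
    [0,0,-1,0],
    [0,0,0,0],
    [0,0,0,0],
  ],
)

```text
time: 4.1
eef_pos: [0.4635, 0.2749, 0.0736]
tool_rot: [[-0.001, -0.193, 0.981], [-0.0, 0.981, 0.193], [-1.0, -0.0, -0.001]]
ft_force: [0.4, 0.0, -2.5]
grip_width: 0.0499
```

```bash
python3 - <<'E'
from h import *
s,d=shot('top','t3.png')
print(s['eef_pos'],s['ft_force'],s['moment'])
im=d['image'];c=im[224-55:224+55,177-60:177+60];cv2.imwrite('pics/c3.png',cv2.resize(c[:,:,::-1],None,fx=6,fy=5.4,interpolation=cv2.INTER_CUBIC))
E
```

```text
[0.46349833 0.27488402 0.0736484 ] [ 0.43835913  0.01545308 -2.53456779] [0.03248757 0.03336994 0.02959622]
```

View pics/c3.png

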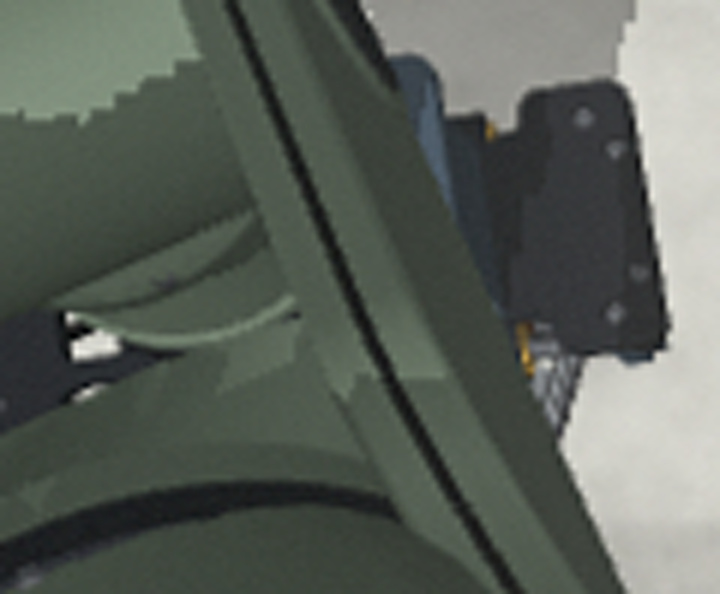

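Call:
apply_moves(
  motion=[
    [0,0,-2,0],
    [0,0,-2,0],
    [0,0,-2,0],
    [0,0,0,0],
    [0,0,0,0],
  ],
)

```text
time: 4.57
eef_pos: [0.4636, 0.2749, 0.0678]
tool_rot: [[-0.0, -0.196, 0.981], [-0.0, 0.981, 0.196], [-1.0, -0.0, -0.0]]
ft_force: [0.8, -0.4, -1.6]
grip_width: 0.05
```

Call:
apply_moves(
  motion=[
    [0,0,-1,0],
    [0,0,-1,0],
    [0,0,-1,0],
    [0,0,0,0],
    [0,0,0,0],
  ],
)

```text
time: 4.98
eef_pos: [0.4638, 0.2751, 0.0653]
tool_rot: [[0.0, -0.196, 0.981], [0.0, 0.981, 0.196], [-1.0, 0.0, 0.0]]
ft_force: [-0.6, -1.3, 1.9]
grip_width: 0.0502
```

```bash
python3 - <<'E'
from h import *
s,d=shot('scene','s3.png')
im=d['image'];cv2.imwrite('pics/s3c.png',cv2.resize(im[110:240,160:320,::-1],None,fx=4.5,fy=4.5,interpolation=cv2.INTER_CUBIC))
E
```

```text
(no output)
```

View pics/s3c.png

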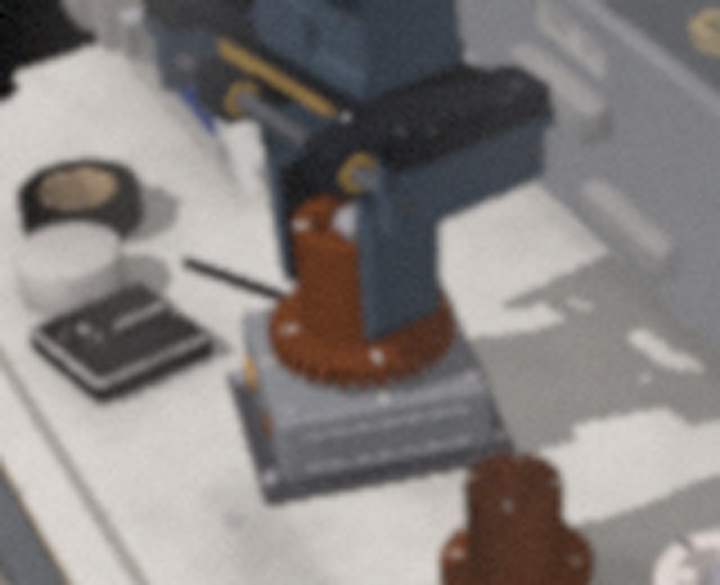

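The picture shows the disc mark (376,356) lined up with the housing mark (383,397). The shaft end shows at the hub top (347,220), so the gear has dropped. I'll press lightly to confirm it has bottomed.

Call:
apply_moves(
  motion=[
    [0,0,-1,0],
    [0,0,-1,0],
    [0,0,0,0],
    [0,0,0,0],
  ],
)

```text
time: 5.37
eef_pos: [0.4639, 0.275, 0.0652]
tool_rot: [[0.001, -0.196, 0.981], [0.001, 0.981, 0.196], [-1.0, 0.0, 0.001]]
ft_force: [-3.6, -3.8, 15.4]
grip_width: 0.05
```

Bottomed at TCP z = 0.0652, as predicted, with 15 N of upward force. Relieve the press, open, rise.

Call:
apply_moves(
  motion=[
    [0,0,2,0],
    [0,0,0,0],
    [0,0,0,0],
    [0,0,0,0],
    [0,0,0,0],
    [0,0,0,0],
    [0,0,0,0],
  ],
  grip=1,
)

```text
time: 5.95
eef_pos: [0.4637, 0.275, 0.0647]
tool_rot: [[-0.0, -0.196, 0.981], [-0.0, 0.981, 0.196], [-1.0, -0.0, -0.0]]
ft_force: [-0.0, 0.7, -0.1]
grip_width: 0.091
```

Call:
apply_moves(
  motion=[
    [0,0,10,0],
    [0,0,30,0],
    [0,0,35,0],
    [0,0,35,0],
    [0,0,35,0],
    [-26,30,0,0],
    [-26,30,0,0],
    [-26,30,0,0],
    [-26,30,0,0],
    [-26,30,0,0],
  ],
)

```text
time: 6.78
eef_pos: [0.3324, 0.4261, 0.211]
tool_rot: [[0.001, -0.195, 0.981], [0.001, 0.981, 0.195], [-1.0, 0.001, 0.001]]
ft_force: [0.3, 1.1, -0.1]
grip_width: 0.091
```

Call:
apply_moves(
  motion=[
    [-26,30,0,0],
    [-26,30,0,0],
    [-26,30,0,0],
    [0,0,0,0],
    [0,0,0,0],
  ],
)

```text
time: 7.2
eef_pos: [0.2543, 0.5162, 0.2103]
tool_rot: [[0.0, -0.2, 0.98], [0.0, 0.98, 0.2], [-1.0, 0.0, 0.0]]
ft_force: [-0.4, -0.4, 0.6]
grip_width: 0.0913
```

```bash
python3 - <<'E'
from h import *
s,d=shot('top','t4.png');print(s['time'],s['ft_force'])
im=d['image'];c=im[224-55:224+55,177-60:177+60];cv2.imwrite('pics/c4.png',cv2.resize(c[:,:,::-1],None,fx=6,fy=5.4,interpolation=cv2.INTER_CUBIC))
for q in ['brown_gear_grip','drive_a_seat','drive_a_nose','white_gear_grip']:
    print(q,[(np.round(r['at'],4),round(r['p'],2)) for r in env.spot_point(q,'top')])
f=210/np.tan(np.radians(d['vertical_fov']/2))
Z=d['range_z'];vv,uu=np.mgrid[:420,:560];P=np.stack([(uu-d['cx'])*Z/f,(vv-d['cy'])*Z/f,Z],-1)
W=(P-d['t'])@d['R'];h=W[(Z>0)&(np.hypot(W[...,0]-.464,W[...,1]-.275)<.025)&(W[...,2]>.09)]
print(len(h),np.percentile(h[:,2],[5,25,50,75,95]))
E
```

```text
7.2 [-0.36087844 -0.42098492  0.57028028]
brown_gear_grip [(array([0.4701, 0.1501, 0.0322]), 0.77), (array([0.4646, 0.2752, 0.0803]), 0.6)]
drive_a_seat [(array([0.4642, 0.2748, 0.0477]), 0.79)]
drive_a_nose [(array([0.4637, 0.2703, 0.1088]), 0.88)]
white_gear_grip [(array([0.4661, 0.2748, 0.0826]), 0.37)]
601 [0.09371316 0.10293461 0.1045606  0.10578966 0.10754023]
```

View pics/c4.png

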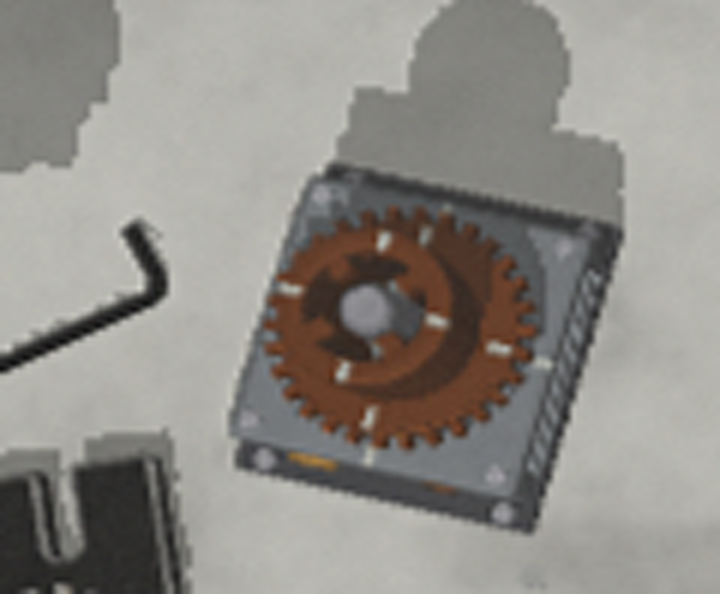

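```bash
python3 - <<'E'
from h import *
env.read_camera('scene');print(env.spot_point('white_gear_grip','scene')[:1])
print(env.close_job())
E
```

```text
[{'at': [0.4805, 0.0001, 0.0855], 'p': 0.79}]
the job is handed in; nothing more can be done
None
```

The brown gear is home on its keyed shaft and released, and I handed the job in at about 7.3 s of the 32 s allowed. I gripped the hub where it stood, turned the gear about +38°, and eased it down until it bottomed at TCP z = 0.065 with 15 N of upward force. That was briefly over the suggested 5 to 10 N. I then relieved the press, opened the gripper and backed away.

**Checks that agreed:**
- **Height:** the hub top measures about 0.1045 m, against 0.104 m expected at home. It was about 0.118 m before.
- **Alignment:** the marks on the gear line up with those on the housing, and the shaft end shows in the hub.
- **Position:** the gear's axis is within about 1 mm of the seat's.
- **Arm:** it is clear of everything, and the forces read near zero.
- **White gear:** the scene camera puts it within about 2 mm of its starting place.

**Checks that disagreed:**
- **White gear in the last top view:** the network reported it, with low confidence (0.37), at the brown gear's position. I took that as a mix-up.
- **Brown gear in the last top view:** the network ranked the small look-alike gear above the brown gear, so I used the second result.
- **Shaft end in the last top view:** the network placed it about 4 mm off in y, within its usual error.

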